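# Wedge the rocking grinding slab level and set out the muller

## Task

The grinding slab stands askew because one foot is too short. Push the wooden wedge, thin end first, under that foot just until the slab sits level and the opposite foot bears firmly on the table again; stop there, so that the stone is not strained or shoved away, and let go of the wedge. Then set the glass muller down gently, upright, in the middle of the slab.

Things in the scene. Friction and masses are not known exactly. Their poses are not given: they have to be found in the camera images.
- slab: Loose grinding slab, 2.5 to 3.4 kg: white marble (172 x 212 mm) in a light wood frame 220 x 260 mm (x, y) on four ball feet. Origin: centre, level with the soles of the sound feet; z up. Above it: frame underside 25 mm, frame top 49, marble top 56. It leans on the short foot at its -x +y corner, the oppopoint foot hanging free. Driven too far, the wedge strains the stone, then shoves it away.
- short_foot: The short foot: wooden ball, 36 mm in diameter, at -85, +105 mm (x, y) from the slab's centre, 25 mm inside the frame's +y edge. Origin: its lowest point. Seized 4.5 to 9 mm too high, each time differently, it never gives. Pushing the wedge under meets a bump at the tip, an even drag of 1 to 7 N, then a steep rise once the oppopoint foot bears: 5 N over the drag is firm, 7 N too much.
- opposite_foot: The foot diagonally oppopoint, at the slab's +x -y corner, also a ball 36 mm in diameter. Origin: its lowest point. It hangs a few mm in the air at the start and must bear on the table in the end.
- wedge: Loose dark hardwood wedge, 160 mm long (y), 34 mm wide (x), 2 mm thick at the tip (-y end) rising evenly to 23 mm at the +y end. Origin: centre of its underside; z up. Can be taken across its width near the thick end; goes in from the slab's +y side, along the slab's -y, centred on the foot, lying flat on the table: held off it, it drops and slackens when let go. Friction keeps it there.
- wedge_tip (a point): Middle of the wedge's tip edge, on its underside, 80 mm to -y of the wedge's origin.
- muller: Loose green glass muller, about 0.35 kg, standing upright: round flat base 76 mm in diameter, waist 36 mm at 40 mm up, knob 44 mm in diameter from 66 to 80 mm up, 92 mm tall. Origin: centre of its base; z up.

How it is judged:
On the way:
1. the wedge under the short foot holds the slab level (0.008 rad), the opposite foot bearing firmly (over 3 N), and the wedge is let go, the muller not yet on the slab (angle between slab's own z axis and vertical below 0.008 rad and contact force between opposite_foot and anything else above 3 N and contact force between wedge and short_foot above 4 N and contact force between the fingers and wedge below 0.1 N and contact force between muller and slab below 0.1 N), for 0.3 s.
At the end, for the whole second after the job is handed in: The slab is level to 0.008 rad on the wedge under its short foot (over 2.5 N there), the opposite foot bears (over 1.5 N); the muller stands upright (0.05 rad) on the marble within 35 mm of the slab's centre; all at rest (angle between slab's own z axis and vertical below 0.008 rad and contact force between opposite_foot and anything else above 1.5 N and contact force between wedge and short_foot above 2.5 N and horizontal distance between muller and slab below 0.035 m and angle between muller's own z axis and vertical below 0.05 rad and z of muller in the frame of slab between 0.053 and 0.06 m and contact force between muller and slab above 1.5 N and linear speed of each of muller, slab below 0.02 m/s); the robot touches nothing.
It fails at once if the stone is strained in wedging: before the muller is on it, the wedge bears on the short foot with over 12.5 N (contact force between wedge and short_foot above 12.5 N and contact force between muller and slab below 0.1 N).
It fails at once if the slab is shoved away by more than 15 mm (distance of slab from where it was at the start of the episode above 0.015 m).
It fails at once if the muller is dropped or pressed hard on the slab (over 40 N) (contact force between muller and slab above 40 N).
It also fails if it takes over 72 s, if anything falls off the work surface, if the arm or the gripper's body presses on something with over 40 N, if the wrist force passes 120 N, or if a joint passes its speed limit or range.

## Robot

A 6-joint arm with a two-finger parallel gripper is mounted at the origin on a cart in front of the work surface, level with it; the furniture and walls round the work are solid. World frame = base frame: x ahead of the robot, y to its left, z up, the work surface at z = 0. Lengths are in m, angles in rad, forces in N, time in s.
With the tool pointing down it reaches from about 0.375 to 0.9 m from the base axis. Payload 3.1 kg.
Tool frame: the origin (TCP) lies on the centre line of the jaws, within the pads' length; the fingertips stand 22 mm ahead of it and the grasp point (between the pads) lies 3 mm ahead of it; z points along the fingers, y is the line along which they close (so a half turn about z gives the same grasp; the last joint's range is limited). The gripper opens to 85 mm and grips with 20 to 120 N. Pads are 22 mm wide; open, the fingers measure 114 mm over their backs; the gripper's body (76 mm by 85 mm) begins 54 mm behind the grasp point. The pads swing forward as they close: fully open they stand 13 mm farther back than shut.
Start: joints at [-1.409, 0.527, 1.433, -0, 1.181, -0.178], TCP at [0.209, -0.589, 0.253] pointing down, gripper open.
Joint ranges: [-3.08, 3.08], [-0.75, 2.2], [0.22, 2.44], [-1.43, 4.57], [0, 2.65], [-2.85, 2.85]. Speed limits (rad/s): [2.79, 2.79, 3.14, 3.14, 3.14, 3.14].

## Interface

Orientations are given as a unit quaternion [x, y, z, w].
In Python, from station import sense, eyes, job gives the robot as it stands.
- The arm moves only by the shell command python3 -m pendant 'ROWS' [FORCE]. ROWS is a JSON list of rows, 1 to 20 of them, each an object with the fields tx, ty, tz (the shift in shares of 0.75 m (1.0 is 0.75 m)), rz (a turn about the tool's z in parts of the range, where 1.0 means 2 rad), finger_gap (the opening from 0.0 (shut) to 1.0 (fully open)); a field left out counts as zero (the opening has to be given); each row is the pose to reach, as a shift and turn from the pose commanded when the command began, along the tool's axes at that moment; what a row does not reach only later rows make up. A row lasts 1/10 s, in which the tool goes at most 0.05 m and 0.15 rad, less where a joint would pass 70% of its speed; a pose out of reach is approached as far as the arm can. The fingers move at their own pace and stop on an object; FORCE is the grip in N (left out, the last holds). Time passes only in rows, so rows that do not move let the fingers close. It prints the time, the measured TCP pose, the force, the opening and the grip force at its end. Input that does not fit is refused with a message, and nothing moves.
- sense(): the state, without advancing time (a new reading comes with each control period).
- eyes.snapshot(name): name is "scene" or "top"; returns a dict with "pixels" (384x512x3 uint8, red, green, blue), "range_z" (384x512 float32, m along the optical axis (not along the pixel's ray), 0 where there is no reading), "fov_y" (degrees; the focal length in pixels is half the picture's height over the tangent of half this angle, whatever the lens; pixels are square), "cx", "cy" (the principal point, pixels), "R" (3x3) and "t" (3): a world point X has camera coordinates R X + t. Camera axes: x right, y down, z forward; pixel columns grow to the right and rows downward; lengths in m; the calibration is good to about 2 mm. A picture is of the moment at which its call begins.
- job.sign_off(): hands the job in; it is judged then, once.
The state is a dict: "t": time; "q": joint angles; "qd": joint speeds; "tau": joint torques, N m; "tcp_pos": TCP position; "tool_rot": TCP orientation; "force": force on the tool from outside, world axes, zero at the start; "ft_torque": the same for the moment, N m; "finger_gap": opening from 0.0 (shut) to 1.0 (fully open); "gripper_force": force on a finger pad.
Only numpy, scipy, OpenCV 4.12 (cv2) and the standard library are available. Lean on these libraries where they do the work, as an engineer would, in place of code of your own. Each camera call takes 0.05 s, during which the arm holds its last target. There are 200 camera calls.

## Working session

There is one attempt and no reset: what is moved stays moved. The work goes in short steps, Python scripts to look and compute and a shell command to move; the robot and the scene stay as the last step left them, time stands still between calls to the robot, and variables do not carry over. Pictures are saved under pics/ and viewed, at most 10 in all, crops included, and the job is handed in when it is done.

```bash
ls; mkdir -p pics; python3 - <<'E'
from station import sense, eyes
import cv2, numpy as np
print(sense())
for n in ("scene","top"):
    s=eyes.snapshot(n); np.savez(f"pics/{n}0.npz",**s)
    cv2.imwrite(f"pics/{n}0.png",s["pixels"][:,:,::-1])
    print(n,s["fov_y"],s["cx"],s["cy"],s["R"],s["t"])
E
```

```text
pics
{'t': 0.0, 'q': array([-1.40848348e+00,  5.28455276e-01,  1.43390672e+00,  2.32270462e-05,
        1.18142385e+00, -1.78483067e-01]), 'qd': array([-8.86441797e-04,  1.03567038e-05,  2.07988112e-04,  1.52372941e-03,
        2.25546897e-04,  1.78532026e-04]), 'tau': array([-6.46915601e-05, -4.42349625e+01, -1.78022951e+01, -3.29827399e-04,
        8.43297603e-03, -8.33946245e-09]), 'tcp_pos': array([ 0.20883064, -0.58836177,  0.25233887]), 'tool_rot': array([ 9.85517519e-01,  1.69570097e-01,  1.96050097e-05, -1.09647046e-03]), 'force': array([-0.08528113,  0.26657497,  0.9553672 ]), 'ft_torque': array([-0.02568855, -0.02417812,  0.0490358 ]), 'gripper_force': 0.0, 'finger_gap': 0.9976426575020049}
scene 49.91763177065244 253.66571121939415 183.52770383422006 [[-0.73273344 -0.68051335 -0.00181148]
 [-0.32923304  0.35682432 -0.87423224]
 [ 0.5955731  -0.6399828  -0.48550459]] [0.39323828 0.21048448 0.76498143]
top 46.86380513679391 254.76742436155902 190.12567079918082 [[-0.02819235 -0.99954995  0.01025173]
 [-0.99819629  0.02760739 -0.05331047]
 [ 0.05300345 -0.01173619 -0.99852536]] [-0.00943053  0.52760267  1.11072087]
```

View pics/scene0.png

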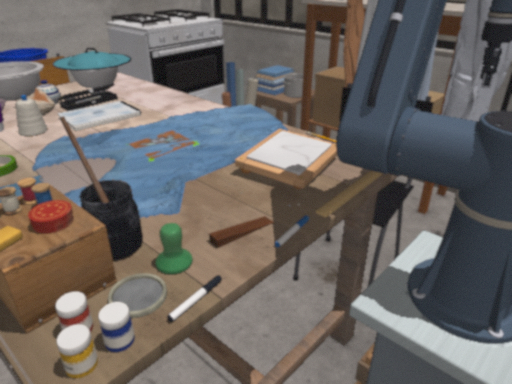

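View pics/top0.png

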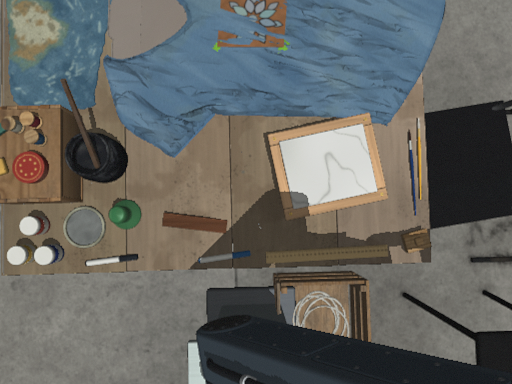

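The top view shows the slab around pixel (327,166), yawed by about 12 degrees. The wedge lies at (163–228, 213–230) and the muller is at (124,213). I'll measure them from depth and colour.

```bash
cat > h.py <<'E'
import numpy as np, cv2
from station import sense, eyes
def cloud(s):
    h,w=s["range_z"].shape; f=h/2/np.tan(np.radians(s["fov_y"])/2)
    u,v=np.meshgrid(np.arange(w),np.arange(h)); z=s["range_z"]
    P=np.stack([(u-s["cx"])/f*z,(v-s["cy"])/f*z,z],-1)
    return (P-s["t"])@s["R"]
def onplane(s,uv,z):
    f=s["range_z"].shape[0]/2/np.tan(np.radians(s["fov_y"])/2)
    uv=np.atleast_2d(uv).astype(float)
    d=np.c_[(uv[:,0]-s["cx"])/f,(uv[:,1]-s["cy"])/f,np.ones(len(uv))]@s["R"]
    c=-s["R"].T@s["t"]
    return c+d*((z-c[2])/d[:,2])[:,None]
def big(m):
    n,l,st,_=cv2.connectedComponentsWithStats(m.astype(np.uint8)); 
    return l==1+np.argmax(st[1:,4])
def rect(P):
    c,(a,b),ang=cv2.minAreaRect((P[:,:2]*1000).astype(np.float32))
    return c,(a,b),ang
E
python3 - <<'E'
from h import *
s=dict(np.load("pics/top0.npz")); P=cloud(s)
hsv=cv2.cvtColor(s["pixels"],cv2.COLOR_RGB2HSV)
def box(u0,u1,v0,v1):
    m=np.zeros(P.shape[:2],bool); m[v0:v1,u0:u1]=1; return m
tab=P[235:245,60:90]; print("table z",np.median(P[195:205,150:160,2]),np.median(P[120:130,220:260,2]),np.std(P[195:205,150:160,2]))
m=big(box(255,400,100,230)&(P[...,2]>0.03)&(s["range_z"]>0)); Q=P[m]
print("slab",m.sum(),rect(Q),Q[:,2].min(),Q[:,2].max())
mm=cv2.erode(m.astype(np.uint8),np.ones((21,21)))>0; Q=P[mm]
A=np.linalg.lstsq(np.c_[Q[:,:2],np.ones(len(Q))],Q[:,2],rcond=None)[0]; print("marble plane",A, "z at ctr",np.median(Q[:,2]))
# white marble rect by colour
w=big(box(255,400,100,230)&(hsv[...,1]<50)&(hsv[...,2]>120)); v,u=np.nonzero(w); print("marble",rect(onplane(s,np.c_[u,v],0.054)))
# wedge
print("hsv wedge",hsv[221,195],hsv[205,195],hsv[213,124])
d=P[...,2]
for th in (0.004,0.008,0.012):
    m=big(box(150,240,203,240)&(d>th)); Q=P[m]; print("wedge>",th,m.sum(),rect(Q))
w=big(box(150,240,203,240)&(hsv[...,0]<12)&(hsv[...,1]>110)); v,u=np.nonzero(w); print("wedge col",w.sum(),rect(onplane(s,np.c_[u,v],0.010)), cv2.minAreaRect(np.c_[u,v].astype(np.float32)))
for uu in range(160,236,6):
    c=np.nonzero(w[:,uu])[0]
    if len(c): print(uu,c.min(),c.max(),P[int(c.mean()),uu].round(4))
g=big(box(100,150,190,235)&(abs(hsv[...,0].astype(int)-70)<20)&(hsv[...,1]>90)); Q=P[g]
v,u=np.nonzero(g&(d<0.02)); print("muller top pts",np.median(Q[Q[:,2]>0.08],0),"max",Q[:,2].max(),"low",rect(Q[Q[:,2]<0.03]))
k=Q[Q[:,2]>0.06]; print(rect(k)); print(cv2.minEnclosingCircle((Q[:,:2]*1000).astype(np.float32)))
E
```

```text
table z -0.0014932316244069257 -0.0007495220334226907 0.0019131790837958777
slab 9269 ((579.606689453125, -204.830078125), (220.1520538330078, 261.1014099121094), 10.56881332397461) 0.030305116108693374 0.06551335249045018
marble plane [ 0.04547559 -0.02405987  0.02383979] z at ctr 0.05348234742643022
marble ((580.2381591796875, -205.45858764648438), (172.46502685546875, 213.5654754638672), 10.621524810791016)
hsv wedge [ 11 133  90] [ 17  70 128] [ 66 108  92]
wedge> 0.004 751 ((448.5284118652344, 139.700439453125), (150.52981567382812, 37.81279754638672), 82.1888427734375)
wedge> 0.008 576 ((451.62713623046875, 153.25245666503906), (116.14210510253906, 34.12782669067383), 81.44502258300781)
wedge> 0.012 390 ((454.16314697265625, 169.6099395751953), (83.03663635253906, 33.97885513305664), 81.44502258300781)
wedge col 708 ((450.13299560546875, 131.0260009765625), (160.61651611328125, 32.17524337768555), 81.67327117919922) ((194.4146728515625, 222.22523498535156), (63.38637924194336, 12.735694885253906), 6.709836959838867)
166 213 224 [0.4629 0.2011 0.0184]
172 214 226 [0.46   0.1859 0.0196]
178 214 226 [0.4595 0.1712 0.0176]
184 215 227 [0.454  0.1564 0.0165]
190 216 227 [0.4536 0.1414 0.0158]
196 218 228 [0.4506 0.127  0.0104]
202 218 229 [0.4476 0.1119 0.0096]
208 218 230 [0.4446 0.097  0.0078]
214 219 230 [0.4442 0.0819 0.0064]
220 219 231 [0.4437 0.0668 0.0038]
226 220 225 [0.4483 0.0515 0.002 ]
muller top pts [0.47587284 0.30279918 0.08788251] max 1.1373063857450834 low ((476.0906066894531, 298.8489074707031), (71.26634216308594, 61.445587158203125), 1.6274194717407227)
((468.42138671875, 155.7406768798828), (333.15899658203125, 40.72865295410156), 87.51333618164062)
((480.1172790527344, 159.95086669921875), 171.3715057373047)
```

```bash
cat >> h.py <<'E'
from scipy.spatial.transform import Rotation as Ro
def go(x,y,z,psi,start=None):
    """tool-axis shift and turn to world x,y,z (m) and tool-x heading psi (deg)"""
    st=sense(); R=Ro.from_quat(st["tool_rot"]); p=np.array(st["tcp_pos"])
    d=R.inv().apply(np.array([x,y,z])-p); a=R.as_matrix()[:,0]
    cur=np.degrees(np.arctan2(a[1],a[0])); 
    print("t",round(st["t"],2),"p",p.round(4),"psi",cur.round(2),"F",np.round(st["force"],2),"-> d",d.round(4),"turn",round(-np.radians(psi-cur),3))
E
python3 - <<'E'
from h import *
go(.45,-.25,.2,81.7); go(.4568,.181,.12,81.7)
E
```

```text
t 0.1 p [ 0.2088 -0.5884  0.2524] psi 19.53 F [-0.19  0.34 -0.15] -> d [ 0.3404 -0.2383  0.053 ] turn -1.085
t 0.1 p [ 0.2088 -0.5884  0.2524] psi 19.53 F [-0.19  0.34 -0.15] -> d [ 0.4908 -0.6421  0.1339] turn -1.085
```

Units first: shifts go in shares of 0.75 m and turns go in shares of 2 rad. So -0.6421 m / 0.75 = -0.8561, 0.4908 m / 0.75 = 0.6544, -1.085 rad / 2 = -0.5425.

```bash
python3 -m pendant '[{"tx": 0.4533, "ty": -0.3173, "tz": 0.0667, "rz": -0.5425, "finger_gap": 1}, {"tx": 0.4533, "ty": -0.3173, "tz": 0.0667, "rz": -0.5425, "finger_gap": 1}, {"tx": 0.4533, "ty": -0.3173, "tz": 0.0667, "rz": -0.5425, "finger_gap": 1}, {"tx": 0.4533, "ty": -0.3173, "tz": 0.0667, "rz": -0.5425, "finger_gap": 1}, {"tx": 0.4533, "ty": -0.3173, "tz": 0.0667, "rz": -0.5425, "finger_gap": 1}, {"tx": 0.4533, "ty": -0.3173, "tz": 0.0667, "rz": -0.5425, "finger_gap": 1}, {"tx": 0.4533, "ty": -0.3173, "tz": 0.0667, "rz": -0.5425, "finger_gap": 1}, {"tx": 0.4533, "ty": -0.3173, "tz": 0.0667, "rz": -0.5425, "finger_gap": 1}, {"tx": 0.6544, "ty": -0.8561, "tz": 0.1785, "rz": -0.5425, "finger_gap": 0.7}, {"tx": 0.6544, "ty": -0.8561, "tz": 0.1785, "rz": -0.5425, "finger_gap": 0.7}, {"tx": 0.6544, "ty": -0.8561, "tz": 0.1785, "rz": -0.5425, "finger_gap": 0.7}, {"tx": 0.6544, "ty": -0.8561, "tz": 0.1785, "rz": -0.5425, "finger_gap": 0.7}, {"tx": 0.6544, "ty": -0.8561, "tz": 0.1785, "rz": -0.5425, "finger_gap": 0.7}, {"tx": 0.6544, "ty": -0.8561, "tz": 0.1785, "rz": -0.5425, "finger_gap": 0.7}, {"tx": 0.6544, "ty": -0.8561, "tz": 0.1785, "rz": -0.5425, "finger_gap": 0.7}, {"tx": 0.6544, "ty": -0.8561, "tz": 0.1785, "rz": -0.5425, "finger_gap": 0.7}, {"tx": 0.6544, "ty": -0.8561, "tz": 0.1785, "rz": -0.5425, "finger_gap": 0.7}, {"tx": 0.6544, "ty": -0.8561, "tz": 0.1785, "rz": -0.5425, "finger_gap": 0.7}, {"tx": 0.6544, "ty": -0.8561, "tz": 0.1785, "rz": -0.5425, "finger_gap": 0.7}, {"tx": 0.6544, "ty": -0.8561, "tz": 0.1785, "rz": -0.5425, "finger_gap": 0.7}]' 40; python3 - <<'E'
from h import *
go(.4568,.181,.03,81.7)
E
```

```text
t: 2.1
tcp_pos: [0.4567, 0.1794, 0.1194]
tool_rot: [0.757, 0.654, -0.0, -0.0]
force: [-0.5, 0.3, 0.8]
finger_gap: 0.702
gripper_force: 0.0
t 2.1 p [0.4567 0.1794 0.1194] psi 81.68 F [-0.52  0.32  0.84] -> d [ 0.0017 -0.0001  0.0894] turn -0.0
```

Converted, 0.09 m / 0.75 = 0.12, 0.05 m / 0.75 = 0.0667.

```bash
python3 -m pendant '[{"tz": 0.0667, "finger_gap": 0.7}, {"tz": 0.12, "finger_gap": 0.7}, {"tz": 0.12, "finger_gap": 0.7}, {"tz": 0.12, "finger_gap": 0.7}, {"tz": 0.12, "finger_gap": 0.4}, {"tz": 0.12, "finger_gap": 0.3}, {"tz": 0.12, "finger_gap": 0.2}, {"tz": 0.12, "finger_gap": 0.2}, {"tz": 0.12, "finger_gap": 0.2}, {"tz": 0.12, "finger_gap": 0.2}]' 40; python3 - <<'E'
from h import *
go(.4568,.181,.027,81.7)
for n in ("scene","top"):
    s=eyes.snapshot(n); np.savez(f"pics/{n}1.npz",**s); c=s["pixels"][:,:,::-1]
    c=c[140:300,130:370] if n=="scene" else c[90:270,90:400]
    cv2.imwrite(f"pics/{n}1.png",cv2.resize(c,None,fx=2,fy=2))
E
```

```text
t: 3.1
tcp_pos: [0.4584, 0.1801, 0.0321]
tool_rot: [0.756, 0.654, 0.002, 0.001]
force: [-0.0, -3.1, 8.5]
finger_gap: 0.384
gripper_force: 40.2
t 3.1 p [0.4584 0.1801 0.0321] psi 81.7 F [-0.04 -3.09  8.54] -> d [ 0.0007 -0.0018  0.0051] turn 0.0
```

View pics/scene1.png

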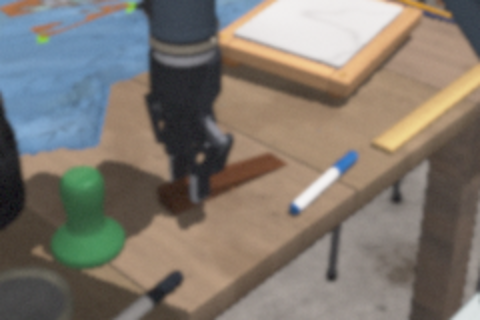

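Converted, -0.012 m / 0.75 = -0.016.

```bash
python3 -m pendant '[{"tz": -0.016, "finger_gap": 0.2}, {"tz": -0.016, "finger_gap": 0.2}, {"tz": -0.016, "finger_gap": 0.2}]'; python3 - <<'E'
from h import *
go(.452,.0286,.0415,100.6)
E
```

```text
t: 3.5
tcp_pos: [0.4574, 0.1804, 0.0425]
tool_rot: [0.756, 0.654, 0.001, 0.001]
force: [0.2, 0.2, -1.3]
finger_gap: 0.386
gripper_force: 40.2
t 3.5 p [0.4574 0.1804 0.0425] psi 81.71 F [ 0.16  0.21 -1.31] -> d [-0.151   0.0165  0.001 ] turn -0.33
```

Converted, -0.151 m / 0.75 = -0.2013, -0.14 m / 0.75 = -0.1867, -0.33 rad / 2 = -0.165.

```bash
python3 -m pendant '[{"tx": -0.0533, "ty": 0.0053, "rz": -0.05, "finger_gap": 0.2}, {"tx": -0.1067, "ty": 0.012, "rz": -0.1, "finger_gap": 0.2}, {"tx": -0.16, "ty": 0.0173, "rz": -0.15, "finger_gap": 0.2}, {"tx": -0.1867, "ty": 0.0207, "rz": -0.165, "finger_gap": 0.2}, {"tx": -0.2013, "ty": 0.022, "rz": -0.165, "finger_gap": 0.2}, {"tx": -0.2013, "ty": 0.022, "rz": -0.165, "finger_gap": 0.2}, {"tx": -0.2013, "ty": 0.022, "rz": -0.165, "finger_gap": 0.2}]'; python3 - <<'E'
from h import *
go(.452,.0286,.0315,100.6)
s=eyes.snapshot("top"); np.savez("pics/top2.npz",**s); s2=eyes.snapshot("scene"); np.savez("pics/scene2.npz",**s2)
cv2.imwrite("pics/b2.png",np.vstack([cv2.resize(s["pixels"][100:260,170:410,::-1],(450,300)),cv2.resize(s2["pixels"][120:270,190:415,::-1],(450,300))]))
E
```

```text
t: 4.2
tcp_pos: [0.4512, 0.029, 0.0414]
tool_rot: [0.639, 0.769, -0.0, -0.0]
force: [-0.2, -0.1, 0.1]
finger_gap: 0.385
gripper_force: 40.2
t 4.2 p [0.4512 0.029  0.0414] psi 100.58 F [-0.16 -0.08  0.14] -> d [-0.0005  0.0007  0.0099] turn -0.0
```

View pics/b2.png

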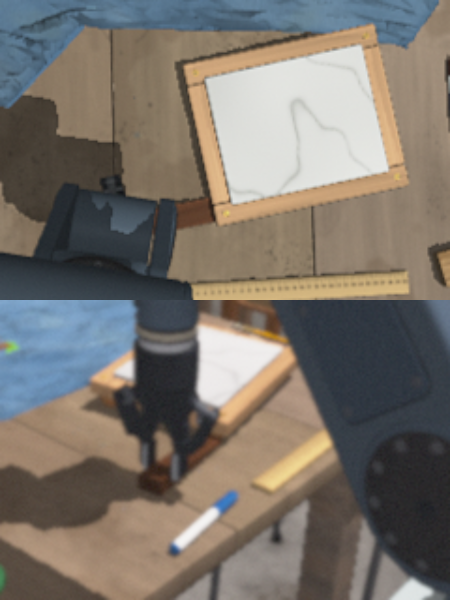

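The wedge is in line with the slab's lower-left corner and its tip is just at the frame edge. The slab is out of shadow now, so I'll re-measure both.

```bash
python3 - <<'E'
from h import *
s=dict(np.load("pics/top2.npz")); P=cloud(s); hsv=cv2.cvtColor(s["pixels"],cv2.COLOR_RGB2HSV)
b=np.zeros(P.shape[:2],bool); b[100:230,260:400]=1
w=big(b&(hsv[...,1]<50)&(hsv[...,2]>120)); v,u=np.nonzero(w); c,sz,a=rect(onplane(s,np.c_[u,v],0.0545)); print(c,sz,a)
mm=cv2.erode(w.astype(np.uint8),np.ones((5,5)))>0; Q=P[mm]
A=np.linalg.lstsq(np.c_[Q[:,:2],np.ones(len(Q))],Q[:,2],rcond=None)[0]; print(A,np.hypot(*A[:2]))
th=np.radians(a); ex=np.array([np.cos(th),np.sin(th)]); ey=np.array([-ex[1],ex[0]])
o=np.array(c)+56*A[:2]; f=o-85*ex+105*ey; print("origin",o,"foot",f)
b=np.zeros(P.shape[:2],bool); b[195:235,255:300]=1
w=big(b&((hsv[...,0]<12)|(hsv[...,0]>170))&(hsv[...,1]>100)&(hsv[...,2]<125)); v,u=np.nonzero(w); X=onplane(s,np.c_[u,v],0.018)[:,:2]*1000
d=X-f; print(w.sum(),rect(X)); lx=d@ex; ly=d@ey
for k in np.unique(np.round(ly/4)): 
    i=np.round(ly/4)==k; print(k*4,lx[i].min().round(1),lx[i].max().round(1),i.sum())
st=sense(); print("tcp in foot frame",(st["tcp_pos"][:2]*1000-f)@np.c_[ex,ey])
E
```

```text
(580.1860961914062, -205.36883544921875) (172.38536071777344, 213.4669647216797) 10.621543884277344
[-0.17068146  0.23407692  0.2068816 ] 0.2896966787089027
origin [ 570.62793423 -192.26052803] foot [ 467.73061679 -104.72686558]
209 ((467790.3125, -68026.296875), (32633.23828125, 51551.203125), 9.653504371643066)
12.0 -8.9 22.8 16
16.0 -7.9 20.3 13
20.0 -9.8 21.9 19
24.0 -8.7 20.0 17
28.0 -7.6 21.0 17
32.0 -9.6 21.6 18
36.0 -8.5 20.2 16
40.0 -8.0 20.7 18
44.0 -6.9 21.8 18
48.0 -8.8 22.3 19
52.0 -7.8 23.4 22
56.0 -7.2 21.5 11
60.0 -6.1 -1.2 4
64.0 -8.1 -8.1 1
tcp in foot frame [  8.5218073  134.92229255]
```

Converted, 0.009 m / 0.75 = 0.012, 0.008 m / 0.75 = 0.0107.

```bash
python3 -m pendant '[{"ty": 0.002, "tz": 0.0053, "finger_gap": 0.2}, {"ty": 0.002, "tz": 0.0107, "finger_gap": 0.2}, {"ty": 0.002, "tz": 0.012, "finger_gap": 0.2}, {"ty": 0.002, "tz": 0.012, "finger_gap": 0.2}]'; python3 -m pendant '[{"tz": 0.0013, "finger_gap": 0.2}, {"tz": 0.0013, "finger_gap": 0.2}, {"tz": 0.0013, "finger_gap": 0.2}]'
```

```text
t: 4.7
tcp_pos: [0.4528, 0.0291, 0.0322]
tool_rot: [0.639, 0.77, -0.0, -0.0]
force: [-0.6, -0.2, -0.0]
finger_gap: 0.381
gripper_force: 40.2
t: 5.0
tcp_pos: [0.4527, 0.029, 0.0321]
tool_rot: [0.639, 0.769, 0.0, 0.0]
force: [-1.5, 2.4, 6.8]
finger_gap: 0.389
gripper_force: 41.0
```

Converted, -0.009 m / 0.75 = -0.012, -0.008 m / 0.75 = -0.0107.

```bash
python3 -m pendant '[{"tx": -0.0027, "tz": -0.0008, "finger_gap": 0.2}, {"tx": -0.0053, "tz": -0.0008, "finger_gap": 0.2}, {"tx": -0.008, "tz": -0.0008, "finger_gap": 0.2}, {"tx": -0.0107, "tz": -0.0008, "finger_gap": 0.2}, {"tx": -0.012, "tz": -0.0008, "finger_gap": 0.2}, {"tx": -0.012, "tz": -0.0008, "finger_gap": 0.2}]'; python3 -m pendant '[{"tx": -0.0013, "finger_gap": 0.2}, {"tx": -0.0027, "finger_gap": 0.2}, {"tx": -0.004, "finger_gap": 0.2}, {"tx": -0.0053, "finger_gap": 0.2}, {"tx": -0.0067, "finger_gap": 0.2}, {"tx": -0.008, "finger_gap": 0.2}, {"tx": -0.0093, "finger_gap": 0.2}, {"tx": -0.0107, "finger_gap": 0.2}, {"tx": -0.012, "finger_gap": 0.2}, {"tx": -0.0133, "finger_gap": 0.2}]';python3 -m pendant '[{"tx": -0.0013, "finger_gap": 0.2}, {"tx": -0.0027, "finger_gap": 0.2}, {"tx": -0.004, "finger_gap": 0.2}, {"tx": -0.0053, "finger_gap": 0.2}, {"tx": -0.0067, "finger_gap": 0.2}]'
```

```text
t: 5.6
tcp_pos: [0.4543, 0.0198, 0.0321]
tool_rot: [0.639, 0.769, -0.0, -0.0]
force: [-0.1, 2.6, 4.8]
finger_gap: 0.381
gripper_force: 40.8
t: 6.6
tcp_pos: [0.4549, 0.0112, 0.0321]
tool_rot: [0.639, 0.769, -0.0, -0.002]
force: [-0.7, 8.7, 7.1]
finger_gap: 0.38
gripper_force: 41.0
t: 7.1
tcp_pos: [0.4555, 0.0063, 0.0321]
tool_rot: [0.639, 0.769, -0.0, -0.002]
force: [-1.8, 9.1, 8.6]
finger_gap: 0.379
gripper_force: 41.0
```

```bash
cat >> h.py <<'E'
def slab():
    s=eyes.snapshot("top"); P=cloud(s); hsv=cv2.cvtColor(s["pixels"],cv2.COLOR_RGB2HSV)
    b=np.zeros(P.shape[:2],bool); b[100:230,260:400]=1
    w=big(b&(hsv[...,1]<50)&(hsv[...,2]>120)); v,u=np.nonzero(w); c,sz,a=rect(1*onplane(s,np.c_[u,v],0.0545))
    mm=cv2.erode(w.astype(np.uint8),np.ones((5,5)))>0; Q=P[mm]; Q=Q[abs(Q[:,2]-.054)<.02]
    for _ in range(4):
        A=np.linalg.lstsq(np.c_[Q[:,:2],np.ones(len(Q))],Q[:,2],rcond=None)[0]
        r=Q[:,2]-np.c_[Q[:,:2],np.ones(len(Q))]@A; Q=Q[abs(r)<.005]
    print("slab top",np.round(c,1),np.round(sz,1),round(a,2),"slope",A[:2].round(4),round(np.hypot(*A[:2]),4),len(Q))
E
python3 -c "
from h import *
slab(); slab(); print(sense()['force'])"
```

```text
slab top [ 580.9 -205.5] [172.4 212.6] 10.45 slope [ 0.0246 -0.0151] 0.0289 5189
slab top [ 580.9 -205.5] [172.4 212.6] 10.45 slope [ 0.0253 -0.016 ] 0.0299 5193
[-1.65203178  7.84667798  7.28878863]
```

Converted, -0.005 m / 0.75 = -0.0067, -0.004 m / 0.75 = -0.0053.

```bash
python3 -m pendant '[{"tx": -0.0013, "tz": -0.0007, "finger_gap": 0.2}, {"tx": -0.0027, "tz": -0.0007, "finger_gap": 0.2}, {"tx": -0.004, "tz": -0.0007, "finger_gap": 0.2}, {"tx": -0.0053, "tz": -0.0007, "finger_gap": 0.2}, {"tx": -0.0067, "tz": -0.0007, "finger_gap": 0.2}]';python3 -m pendant '[{"tx": -0.0013, "finger_gap": 0.2}, {"tx": -0.0027, "finger_gap": 0.2}, {"tx": -0.004, "finger_gap": 0.2}, {"tx": -0.0053, "finger_gap": 0.2}, {"tx": -0.0067, "finger_gap": 0.2}]';python3 -m pendant '[{"tx": -0.0013, "finger_gap": 0.2}, {"tx": -0.0027, "finger_gap": 0.2}, {"tx": -0.004, "finger_gap": 0.2}, {"tx": -0.0053, "finger_gap": 0.2}, {"tx": -0.0067, "finger_gap": 0.2}]'; python3 -c "
from h import *
slab()"
```

```text
t: 7.7
tcp_pos: [0.4571, 0.0005, 0.0322]
tool_rot: [0.639, 0.769, -0.0, -0.001]
force: [-1.0, 4.2, 1.7]
finger_gap: 0.382
gripper_force: 40.4
t: 8.2
tcp_pos: [0.4583, -0.0046, 0.0322]
tool_rot: [0.639, 0.769, -0.0, -0.001]
force: [-1.1, 4.1, 0.7]
finger_gap: 0.38
gripper_force: 40.3
t: 8.7
tcp_pos: [0.4602, -0.0098, 0.0325]
tool_rot: [0.639, 0.769, 0.0, 0.0]
force: [-0.2, 3.6, -0.7]
finger_gap: 0.383
gripper_force: 40.2
slab top [ 581.4 -206.2] [172.1 212.3] 10.68 slope [ 0.0101 -0.0081] 0.0129 5184
```

Converted, -0.004 m / 0.75 = -0.0053, 0.0003 m / 0.75 = 0.0004.

```bash
python3 -m pendant '[{"tx": -0.0013, "tz": 0.0004, "finger_gap": 0.2}, {"tx": -0.0027, "tz": 0.0004, "finger_gap": 0.2}, {"tx": -0.004, "tz": 0.0004, "finger_gap": 0.2}, {"tx": -0.0053, "tz": 0.0004, "finger_gap": 0.2}]';python3 -m pendant '[{"tx": -0.0013, "finger_gap": 0.2}, {"tx": -0.0027, "finger_gap": 0.2}, {"tx": -0.004, "finger_gap": 0.2}]'; python3 -m pendant '[{"tx": -0.0009, "finger_gap": 0.2}, {"tx": -0.0019, "finger_gap": 0.2}]';python3 -c "
from h import *
slab()"
```

```text
t: 9.15
tcp_pos: [0.4609, -0.0137, 0.0323]
tool_rot: [0.639, 0.769, 0.0, 0.0]
force: [-0.1, 3.8, -0.4]
finger_gap: 0.385
gripper_force: 40.2
t: 9.45
tcp_pos: [0.4614, -0.0166, 0.0322]
tool_rot: [0.639, 0.769, 0.0, 0.0]
force: [-0.2, 4.3, -0.7]
finger_gap: 0.386
gripper_force: 40.2
t: 9.65
tcp_pos: [0.4616, -0.018, 0.0322]
tool_rot: [0.639, 0.769, 0.0, 0.0]
force: [-1.0, 4.4, -1.0]
finger_gap: 0.382
gripper_force: 40.2
slab top [ 581.9 -206.1] [172.2 212.1] 10.56 slope [ 0.0043 -0.0038] 0.0057 5188
```

Converted, -0.0014 m / 0.75 = -0.0019, -0.0007 m / 0.75 = -0.0009.

```bash
for i in 1; do :; done; python3 -m pendant '[{"tx": -0.0009, "finger_gap": 0.2}, {"tx": -0.0019, "finger_gap": 0.2}]' | sed -n '2p;4p'; python3 -m pendant '[{"tx": -0.0009, "finger_gap": 0.2}, {"tx": -0.0009, "finger_gap": 0.2}]'| sed -n '2p;4p'; python3 -m pendant '[{"tx": -0.0007, "finger_gap": 0.2}, {"tx": -0.0007, "finger_gap": 0.2}]'| sed -n '2p;4p'
```

```text
tcp_pos: [0.4618, -0.0193, 0.0322]
force: [-1.1, 3.5, -0.9]
tcp_pos: [0.462, -0.0201, 0.0322]
force: [-0.9, 2.1, -1.5]
tcp_pos: [0.4621, -0.0206, 0.0322]
force: [-1.1, 2.7, 0.2]
```

Converted, -0.0005 m / 0.75 = -0.0007.

```bash
python3 -m pendant '[{"tx": -0.0007, "finger_gap": 0.2}, {"tx": -0.0007, "finger_gap": 0.2}]'| sed -n '2p;4p'; python3 -c "
from h import *
slab()"
```

```text
tcp_pos: [0.4621, -0.0209, 0.0322]
force: [-1.4, 3.0, -0.5]
slab top [ 582.  -206.1] [172.3 212. ] 10.62 slope [ 0.0016 -0.0025] 0.0029 5179
```

Converted, -0.001 m / 0.75 = -0.0013, -0.0005 m / 0.75 = -0.0007.

```bash
python3 -m pendant '[{"tx": -0.0007, "finger_gap": 0.2}, {"tx": -0.0013, "finger_gap": 0.2}]'| sed -n '2p;4p'; python3 -m pendant '[{"tx": -0.0007, "finger_gap": 0.2}, {"tx": -0.0007, "finger_gap": 0.2}]'| sed -n '2p;4p'; python3 -m pendant '[{"tx": -0.0007, "finger_gap": 0.2}, {"tx": -0.0007, "finger_gap": 0.2}]'| sed -n '2p;4p'
```

```text
tcp_pos: [0.4621, -0.0217, 0.0322]
force: [-0.8, 5.5, -1.0]
tcp_pos: [0.4622, -0.0222, 0.0322]
force: [-1.9, 5.1, -1.1]
tcp_pos: [0.4621, -0.0225, 0.0322]
force: [-1.3, 6.3, -0.7]
```

Converted, -0.0003 m / 0.75 = -0.0004.

```bash
python3 -m pendant '[{"tx": -0.0004, "finger_gap": 0.2}, {"tx": -0.0004, "finger_gap": 0.2}]'| sed -n '2p;4p'; python3 -m pendant '[{"tx": -0.0004, "finger_gap": 0.2}, {"tx": -0.0004, "finger_gap": 0.2}]'| sed -n '2p;4p';python3 -c "
from h import *
slab()"
```

```text
tcp_pos: [0.4621, -0.0227, 0.0322]
force: [-0.3, 7.0, -0.7]
tcp_pos: [0.4621, -0.0229, 0.0322]
force: [0.2, 7.0, 0.2]
slab top [ 582.  -206.2] [172.2 212. ] 10.62 slope [ 0.0003 -0.0022] 0.0022 5165
```

Converted, -0.0003 m / 0.75 = -0.0004.

```bash
python3 -m pendant '[{"tx": -0.0004, "finger_gap": 0.2}, {"tx": -0.0004, "finger_gap": 0.2}]'| sed -n '2p;4p'; python3 -m pendant '[{"tx": -0.0004, "finger_gap": 0.2}, {"tx": -0.0004, "finger_gap": 0.2}]'| sed -n '2p;4p'
```

```text
tcp_pos: [0.462, -0.0231, 0.0322]
force: [-0.5, 7.0, -0.1]
tcp_pos: [0.4621, -0.0233, 0.0322]
force: [-0.2, 8.2, -0.7]
```

Converted, -0.0003 m / 0.75 = -0.0004.

```bash
python3 -m pendant '[{"tx": -0.0004, "finger_gap": 0.2}, {"tx": -0.0004, "finger_gap": 0.2}]'| sed -n '2p;4p'; python3 -m pendant '[{"finger_gap": 0.2}, {"finger_gap": 0.2}]'| sed -n '2p;4p'
```

```text
tcp_pos: [0.462, -0.0236, 0.0322]
force: [-0.7, 7.1, -0.8]
tcp_pos: [0.462, -0.0235, 0.0322]
force: [-0.9, 8.8, 0.1]
```

Converted, -0.0003 m / 0.75 = -0.0004.

```bash
python3 -m pendant '[{"tx": -0.0004, "finger_gap": 0.2}, {"tx": -0.0004, "finger_gap": 0.2}]'| sed -n '2p;4p'; python3 -m pendant '[{"finger_gap": 0.2}]'| sed -n '2p;4p'; python3 -m pendant '[{"finger_gap": 0.2}]'| sed -n '2p;4p'
```

```text
tcp_pos: [0.462, -0.0237, 0.0322]
force: [-1.4, 9.0, 0.4]
tcp_pos: [0.462, -0.0237, 0.0322]
force: [-0.4, 8.9, 0.2]
tcp_pos: [0.462, -0.0237, 0.0322]
force: [-2.0, 9.0, 0.2]
```

Converted, -0.13 m / 0.75 = -0.1733, -0.1 m / 0.75 = -0.1333.

```bash
python3 -m pendant '[{"finger_gap": 0.45}, {"finger_gap": 0.5}, {"finger_gap": 0.6}, {"finger_gap": 0.6}, {"finger_gap": 0.6}, {"finger_gap": 0.6}]'; python3 -m pendant '[{"tz": -0.0267, "finger_gap": 0.6}, {"tz": -0.0667, "finger_gap": 0.7}, {"tz": -0.1333, "finger_gap": 0.9}, {"tz": -0.1733, "finger_gap": 1}, {"tz": -0.1733, "finger_gap": 1}, {"tz": -0.1733, "finger_gap": 1}]'; python3 -c "
from h import *
slab();
s=eyes.snapshot('top'); np.savez('pics/top3.npz',**s); s2=eyes.snapshot('scene'); np.savez('pics/scene3.npz',**s2)
cv2.imwrite('pics/b3.png',np.vstack([cv2.resize(s['pixels'][100:260,90:410,::-1],(600,300)),cv2.resize(s2['pixels'][120:280,130:370,::-1],(450,300),).repeat(1,0)[:, :450] if 0 else cv2.resize(s2['pixels'][120:280,100:420,::-1],(600,300))]))
P=cloud(s); hsv=cv2.cvtColor(s['pixels'],cv2.COLOR_RGB2HSV); P0=cloud(dict(np.load('pics/top0.npz')));
for p,n in((P,'top3'),(P0,'top0')):
  Q=p[190:235,100:150].reshape(-1,3); k=Q[(Q[:,2]>.083)&(Q[:,2]<.1)]; print(n,len(k),cv2.minEnclosingCircle((k[:,:2]*1000).astype(np.float32)),k.mean(0).round(4)); k=Q[(Q[:,2]>.005)&(Q[:,2]<.1)];print(rect(k),cv2.minEnclosingCircle((k[:,:2]*1000).astype(np.float32)))
P=cloud(s2); hsv=cv2.cvtColor(s2['pixels'],cv2.COLOR_RGB2HSV)
g=big((abs(hsv[...,0].astype(int)-70)<15)&(hsv[...,1]>90)&(np.arange(512)[None]>140)&(np.arange(512)[None]<210)&(np.arange(384)[:,None]>210)&(np.arange(384)[:,None]<280)); v,u=np.nonzero(g)
print('scene muller px',u.min(),u.max(),v.min(),v.max()); t=u[v<v.min()+25]; print('axis ray at z=.073:',onplane(s2,[(t.min()+t.max())/2,v.min()+14],.073), 'base', onplane(s2,[(u.min()+u.max())/2,v.max()],0))
"
```

```text
t: 13.4
tcp_pos: [0.463, -0.0249, 0.0323]
tool_rot: [0.639, 0.769, 0.0, 0.0]
force: [-0.1, -0.8, -0.7]
finger_gap: 0.604
gripper_force: 0.0
t: 14.0
tcp_pos: [0.463, -0.0247, 0.1627]
tool_rot: [0.639, 0.769, 0.0, 0.001]
force: [0.7, 0.6, -1.3]
finger_gap: 1.0
gripper_force: 0.0
slab top [ 582.  -206.3] [172.1 211.8] 10.68 slope [-0.     -0.0018] 0.0018 5108
top3 228 ((475.4201965332031, 305.55084228515625), 20.94838523864746) [0.4751 0.3044 0.0881]
((479.008056640625, 319.5891418457031), (101.98202514648438, 106.72367095947266), 88.28296661376953) ((469.7687072753906, 318.6914978027344), 66.55860900878906)
top0 226 ((474.9290771484375, 305.46832275390625), 20.65444564819336) [0.4748 0.3047 0.0881]
((476.6806640625, 309.3588562011719), (100.4397964477539, 121.58453369140625), 0.9152610301971436) ((460.94927978515625, 309.1075134277344), 69.0396499633789)
scene muller px 156 191 224 273
axis ray at z=.073: [[0.46407787 0.31485414 0.073     ]] base [[0.45119644 0.32739309 0.        ]]
```

View pics/b3.png

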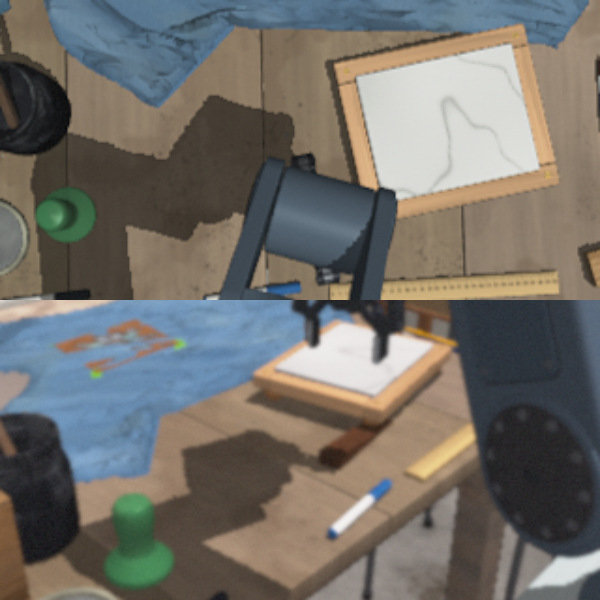

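```bash
python3 -c "
from h import *
go(.4755,.3035,.19,55);go(.4755,.3035,.081,55)"
```

```text
t 14.15 p [ 0.4618 -0.0244  0.161 ] psi 100.6 F [-0.26 -0.53  0.12] -> d [ 0.3199  0.0737 -0.0288] turn 0.796
t 14.15 p [ 0.4618 -0.0244  0.161 ] psi 100.6 F [-0.26 -0.53  0.12] -> d [0.3197 0.074  0.0802] turn 0.796
```

Converted, 0.32 m / 0.75 = 0.4267, 0.08 m / 0.75 = 0.1067, 0.796 rad / 2 = 0.398.

```bash
python3 -m pendant '[{"tz": -0.04, "rz": 0.05, "finger_gap": 1}, {"tx": 0.4267, "ty": 0.0987, "tz": -0.04, "rz": 0.398, "finger_gap": 1}, {"tx": 0.4267, "ty": 0.0987, "tz": -0.04, "rz": 0.398, "finger_gap": 1}, {"tx": 0.4267, "ty": 0.0987, "tz": -0.04, "rz": 0.398, "finger_gap": 1}, {"tx": 0.4267, "ty": 0.0987, "tz": -0.04, "rz": 0.398, "finger_gap": 1}, {"tx": 0.4267, "ty": 0.0987, "tz": -0.04, "rz": 0.398, "finger_gap": 1}, {"tx": 0.4267, "ty": 0.0987, "tz": -0.04, "rz": 0.398, "finger_gap": 1}, {"tx": 0.4267, "ty": 0.0987, "tz": -0.04, "rz": 0.398, "finger_gap": 1}, {"tx": 0.4267, "ty": 0.0987, "tz": -0.04, "rz": 0.398, "finger_gap": 1}, {"tx": 0.4267, "ty": 0.0987, "tz": -0.04, "rz": 0.398, "finger_gap": 1}, {"tx": 0.4267, "ty": 0.0987, "tz": -0.04, "rz": 0.398, "finger_gap": 1}, {"tx": 0.4267, "ty": 0.0987, "tz": -0.04, "rz": 0.398, "finger_gap": 1}, {"tx": 0.4267, "ty": 0.0987, "tz": 0.0267, "rz": 0.398, "finger_gap": 1}, {"tx": 0.4267, "ty": 0.0987, "tz": 0.0667, "rz": 0.398, "finger_gap": 1}, {"tx": 0.4267, "ty": 0.0987, "tz": 0.0933, "rz": 0.398, "finger_gap": 1}, {"tx": 0.4267, "ty": 0.0987, "tz": 0.1067, "rz": 0.398, "finger_gap": 1}, {"tx": 0.4267, "ty": 0.0987, "tz": 0.1067, "rz": 0.398, "finger_gap": 1}, {"tx": 0.4267, "ty": 0.0987, "tz": 0.1067, "rz": 0.398, "finger_gap": 1}]'; python3 -c "
from h import *
go(.4755,.3035,.081,55)
s=eyes.snapshot('scene');cv2.imwrite('pics/s4.png',cv2.resize(s['pixels'][140:300,90:290,::-1],(600,480)))"
```

```text
t: 15.95
tcp_pos: [0.4775, 0.3029, 0.0829]
tool_rot: [0.887, 0.461, 0.001, 0.0]
force: [1.1, -0.0, 0.5]
finger_gap: 1.0
gripper_force: 0.0
t 15.95 p [0.4775 0.3029 0.0829] psi 54.92 F [ 1.09 -0.03  0.45] -> d [-0.0007 -0.002   0.0019] turn -0.001
```

View pics/s4.png

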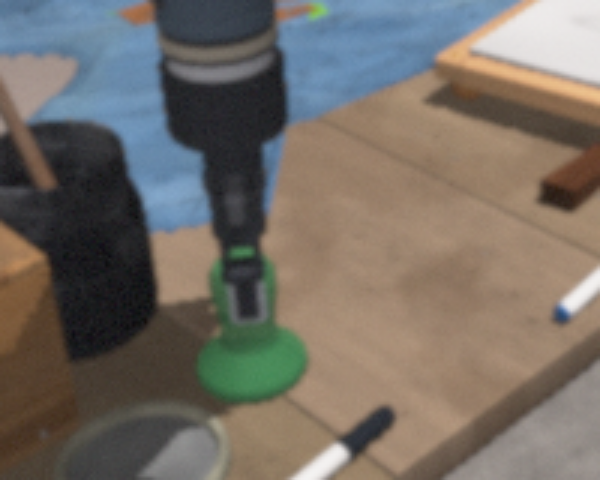

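The fingers straddle the knob symmetrically and the front finger ends at the waist (245,318), so I'll close and lift.

Converted, -0.002 m / 0.75 = -0.0027, -0.0007 m / 0.75 = -0.0009.

```bash
python3 -m pendant '[{"tx": -0.0009, "ty": -0.0027, "tz": -0.0027, "finger_gap": 0.6}, {"tx": -0.0009, "ty": -0.0027, "tz": -0.0027, "finger_gap": 0.5}, {"tx": -0.0009, "ty": -0.0027, "tz": -0.0027, "finger_gap": 0.4}, {"tx": -0.0009, "ty": -0.0027, "tz": -0.0027, "finger_gap": 0.3}, {"tx": -0.0009, "ty": -0.0027, "tz": -0.0027, "finger_gap": 0.3}, {"tx": -0.0009, "ty": -0.0027, "tz": -0.0027, "finger_gap": 0.3}, {"tx": -0.0009, "ty": -0.0027, "tz": -0.0027, "finger_gap": 0.3}]' 40;  python3 -c "
from h import *
go(.4755,.3035,.081,55)"; python3 -m pendant '[{"tz": -0.0267, "finger_gap": 0.3}, {"tz": -0.0667, "finger_gap": 0.3}, {"tz": -0.12, "finger_gap": 0.3}, {"tz": -0.1333, "finger_gap": 0.3}, {"tz": -0.1333, "finger_gap": 0.3}, {"tz": -0.1333, "finger_gap": 0.3}, {"tz": -0.1333, "finger_gap": 0.3}]';python3 -c "
from h import *
go(.582,-.206,.185,55)
s=eyes.snapshot('scene');cv2.imwrite('pics/s5.png',cv2.resize(s['pixels'][80:300,90:340,::-1],(600,528)))"
```

```text
t: 16.7
tcp_pos: [0.4748, 0.3044, 0.0853]
tool_rot: [0.887, 0.462, 0.001, -0.0]
force: [-1.0, 0.3, 5.4]
finger_gap: 0.495
gripper_force: 40.0
t 16.7 p [0.4748 0.3044 0.0853] psi 55.01 F [-0.95  0.31  5.43] -> d [-0.0004  0.0011  0.0043] turn 0.0
t: 17.4
tcp_pos: [0.4733, 0.3035, 0.1822]
tool_rot: [0.887, 0.462, -0.002, -0.0]
force: [0.4, 1.3, -2.3]
finger_gap: 0.491
gripper_force: 42.3
t 17.4 p [0.4733 0.3035 0.1822] psi 54.99 F [ 0.4   1.27 -2.32] -> d [-0.3549  0.3813 -0.0024] turn -0.0
```

View pics/s5.png

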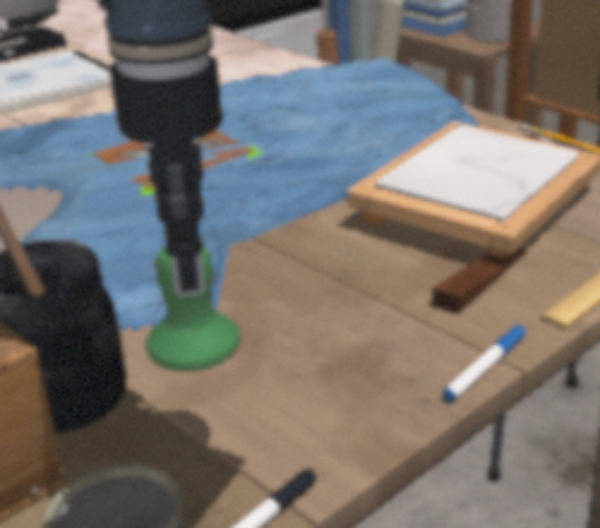

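Converted, 0.3813 m / 0.75 = 0.5084, -0.05 m / 0.75 = -0.0667.

```bash
python3 -m pendant '[{"tx": -0.0133, "ty": 0.0147, "tz": -0.0067, "finger_gap": 0.3}, {"tx": -0.04, "ty": 0.0427, "tz": -0.0133, "finger_gap": 0.3}, {"tx": -0.0667, "ty": 0.072, "tz": -0.0133, "finger_gap": 0.3}, {"tx": -0.0933, "ty": 0.1, "tz": -0.0133, "finger_gap": 0.3}, {"tx": -0.1227, "ty": 0.132, "tz": -0.0133, "finger_gap": 0.3}, {"tx": -0.1533, "ty": 0.1653, "tz": -0.0133, "finger_gap": 0.3}, {"tx": -0.184, "ty": 0.1973, "tz": -0.0133, "finger_gap": 0.3}, {"tx": -0.2147, "ty": 0.2307, "tz": -0.0133, "finger_gap": 0.3}, {"tx": -0.2453, "ty": 0.264, "tz": -0.0133, "finger_gap": 0.3}, {"tx": -0.276, "ty": 0.296, "tz": -0.0133, "finger_gap": 0.3}, {"tx": -0.3067, "ty": 0.3293, "tz": -0.0133, "finger_gap": 0.3}, {"tx": -0.3373, "ty": 0.3627, "tz": -0.0133, "finger_gap": 0.3}, {"tx": -0.368, "ty": 0.396, "tz": -0.0133, "finger_gap": 0.3}, {"tx": -0.3987, "ty": 0.428, "tz": -0.0133, "finger_gap": 0.3}, {"tx": -0.4267, "ty": 0.4587, "tz": -0.0133, "finger_gap": 0.3}, {"tx": -0.4493, "ty": 0.4827, "tz": -0.0133, "finger_gap": 0.3}, {"tx": -0.464, "ty": 0.4987, "tz": -0.0133, "finger_gap": 0.3}, {"tx": -0.4733, "ty": 0.5084, "tz": -0.0133, "finger_gap": 0.3}, {"tx": -0.4733, "ty": 0.5084, "tz": -0.0133, "finger_gap": 0.3}, {"tx": -0.4733, "ty": 0.5084, "tz": -0.0133, "finger_gap": 0.3}]'; python3 -m pendant '[{"finger_gap": 0.3}, {"finger_gap": 0.3}, {"finger_gap": 0.3}]'; python3 -c "
from h import *
go(.582,-.206,.148,55)"
```

```text
t: 19.45
tcp_pos: [0.5827, -0.2045, 0.1938]
tool_rot: [0.887, 0.462, -0.0, -0.001]
force: [0.5, -0.2, -2.2]
finger_gap: 0.496
gripper_force: 42.3
t: 19.75
tcp_pos: [0.5833, -0.2046, 0.1943]
tool_rot: [0.887, 0.462, -0.0, -0.0]
force: [0.3, -0.4, -3.3]
finger_gap: 0.496
gripper_force: 42.2
t 19.75 p [ 0.5833 -0.2046  0.1943] psi 55.06 F [ 0.3  -0.39 -3.28] -> d [-0.0019 -0.0003  0.0463] turn 0.001
```

Converted, 0.048 m / 0.75 = 0.064, 0.045 m / 0.75 = 0.06.

```bash
python3 -m pendant '[{"tx": -0.0027, "tz": 0.02, "finger_gap": 0.3}, {"tx": -0.0027, "tz": 0.04, "finger_gap": 0.3}, {"tx": -0.0027, "tz": 0.0533, "finger_gap": 0.3}, {"tx": -0.0027, "tz": 0.06, "finger_gap": 0.3}, {"tx": -0.0027, "tz": 0.064, "finger_gap": 0.3}, {"tx": -0.0027, "tz": 0.064, "finger_gap": 0.3}, {"tx": -0.0027, "tz": 0.064, "finger_gap": 0.3}]'|sed -n '2p;4p'; python3 -m pendant '[{"tz": 0.0013, "finger_gap": 0.3}, {"tz": 0.0027, "finger_gap": 0.3}, {"tz": 0.0027, "finger_gap": 0.3}]'|sed -n '2p;4p';  python3 -m pendant '[{"tz": 0.0013, "finger_gap": 0.3}, {"tz": 0.0013, "finger_gap": 0.3}]'|sed -n '2p;4p'
```

```text
tcp_pos: [0.5826, -0.2073, 0.1467]
force: [-0.4, -0.6, -2.0]
tcp_pos: [0.5822, -0.2072, 0.1443]
force: [0.8, 0.3, -2.4]
tcp_pos: [0.5821, -0.2071, 0.1431]
force: [0.1, 0.1, -2.7]
```

Converted, 0.001 m / 0.75 = 0.0013.

```bash
python3 -m pendant '[{"tz": 0.0013, "finger_gap": 0.3}, {"tz": 0.0013, "finger_gap": 0.3}]'|sed -n '2p;4p'; python3 -m pendant '[{"tz": 0.0009, "finger_gap": 0.3}, {"tz": 0.0009, "finger_gap": 0.3}]'|sed -n '2p;4p';  python3 -m pendant '[{"tz": 0.0007, "finger_gap": 0.3}, {"tz": 0.0007, "finger_gap": 0.3}]'|sed -n '2p;4p'
```

```text
tcp_pos: [0.5821, -0.2071, 0.1421]
force: [-0.3, -0.4, -3.0]
tcp_pos: [0.5821, -0.2071, 0.1414]
force: [-0.4, -0.8, -3.1]
tcp_pos: [0.5822, -0.2071, 0.1412]
force: [0.0, 0.2, -2.4]
```

Converted, 0.0005 m / 0.75 = 0.0007.

```bash
python3 -m pendant '[{"tz": 0.0007, "finger_gap": 0.3}, {"tz": 0.0007, "finger_gap": 0.3}]'|sed -n '2p;4p'; python3 -m pendant '[{"tz": 0.0007, "finger_gap": 0.3}, {"tz": 0.0007, "finger_gap": 0.3}]'|sed -n '2p;4p';  python3 -m pendant '[{"tz": 0.0007, "finger_gap": 0.3}, {"tz": 0.0007, "finger_gap": 0.3}]'|sed -n '2p;4p'
```

```text
tcp_pos: [0.5822, -0.2071, 0.1411]
force: [-1.3, 0.8, 1.8]
tcp_pos: [0.5822, -0.2071, 0.141]
force: [-2.9, 1.3, 5.4]
tcp_pos: [0.5822, -0.2071, 0.141]
force: [-3.6, 1.2, 8.2]
```

Converted, -0.001 m / 0.75 = -0.0013.

```bash
python3 -m pendant '[{"tz": -0.0013, "finger_gap": 0.3}, {"tz": -0.0013, "finger_gap": 0.3}, {"tz": -0.0013, "finger_gap": 0.55}, {"tz": -0.0013, "finger_gap": 0.65}, {"tz": -0.0013, "finger_gap": 0.8}, {"tz": -0.0013, "finger_gap": 1}, {"tz": -0.0013, "finger_gap": 1}, {"tz": -0.0013, "finger_gap": 1}]'; python3 -m pendant '[{"tz": -0.0267, "finger_gap": 1}, {"tz": -0.0667, "finger_gap": 1}, {"tz": -0.12, "finger_gap": 1}, {"tz": -0.1733, "finger_gap": 1}, {"tz": -0.2267, "finger_gap": 1}, {"tz": -0.2267, "finger_gap": 1}, {"tx": -0.1333, "ty": -0.2, "tz": -0.2267, "finger_gap": 1}, {"tx": -0.1333, "ty": -0.2, "tz": -0.2267, "finger_gap": 1}, {"tx": -0.1333, "ty": -0.2, "tz": -0.2267, "finger_gap": 1}, {"tx": -0.1333, "ty": -0.2, "tz": -0.2267, "finger_gap": 1}, {"tx": -0.1333, "ty": -0.2, "tz": -0.2267, "finger_gap": 1}, {"tx": -0.1333, "ty": -0.2, "tz": -0.2267, "finger_gap": 1}, {"tx": -0.1333, "ty": -0.2, "tz": -0.2267, "finger_gap": 1}]';python3 -c "
from h import *
slab()
s=eyes.snapshot('top'); s2=eyes.snapshot('scene')
cv2.imwrite('pics/b6.png',np.vstack([cv2.resize(s['pixels'][100:260,90:410,::-1],(600,300)),cv2.resize(s2['pixels'][100:260,170:490,::-1],(600,300))]))
Q=cloud(s)[110:230,265:390].reshape(-1,3); k=Q[(Q[:,2]>.135)&(Q[:,2]<.16)]; print(len(k),k.mean(0).round(4),cv2.minEnclosingCircle((k[:,:2]*1000).astype(np.float32)))"
```

```text
t: 22.95
tcp_pos: [0.5822, -0.2072, 0.1404]
tool_rot: [0.887, 0.462, -0.0, -0.0]
force: [0.3, 0.0, 0.7]
finger_gap: 0.999
gripper_force: 0.0
t: 24.25
tcp_pos: [0.4031, -0.2036, 0.3106]
tool_rot: [0.887, 0.462, 0.0, 0.001]
force: [0.1, -0.2, 0.1]
finger_gap: 1.002
gripper_force: 0.0
slab top [ 581.9 -206.4] [172.1 211.9] 10.75 slope [ 0.0007 -0.0011] 0.0013 3178
284 [ 0.5811 -0.2038  0.1435] ((581.7877807617188, -205.2422332763672), 21.843381881713867)
```

View pics/b6.png

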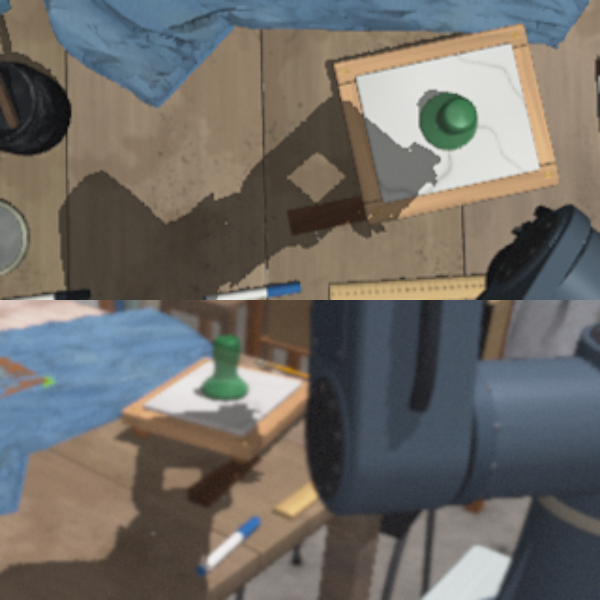

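The muller stands upright at the slab's centre (447,120). The wedge is under the corner at (325,215), the slab is level and the arm is clear.

```bash
python3 -c "
from station import job
print(job.sign_off())"
```

```text
the job is handed in; nothing more can be done
None
```

The job is handed in: I pushed the wedge in to about 5 N over the drag and released it, the slab then measured level to about 0.002 rad, and the muller stands upright within a few mm of its centre; sign-off returned no verdict.

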